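# Square a glued plinth in the gluing jig

## Robot

A 6-joint arm with a two-finger parallel gripper is mounted at the origin on the work surface. World frame = base frame: x ahead of the robot, y to its left, z up, the work surface at z = 0. Lengths are in m, angles in rad, forces in N, time in s.
With the tool pointing down it reaches from about 0.3 to 0.875 m from the base axis. Payload 6.4 kg.
Tool frame: the origin (TCP) lies on the centre line of the jaws, within the pads' length; the fingertips stand 14 mm ahead of it and the grasp point (between the pads) lies 5 mm behind it; z points along the fingers, y is the direction in which the jaws open and shut (so a half turn about z gives the same grasp; the last joint's range is limited). The gripper opens to 85 mm and grips with 20 to 120 N. Pads are 22 mm wide; open, the fingers measure 114 mm over their backs; the gripper's body (76 mm by 85 mm) begins 54 mm behind the grasp point. The pads swing forward as they close: fully open they stand 13 mm farther back than shut.
Start: joints at [1.138, 0.181, 1.607, -0, 1.354, -0.206], TCP at [0.129, 0.56, 0.245] pointing down, gripper open.
Joint ranges: [-2.99, 2.99], [-0.89, 2.07], [0.3, 2.58], [-1.14, 4.28], [0, 2.63], [-3.12, 3.12]. Speed limits (rad/s): [2.57, 2.57, 3.01, 3.14, 3.14, 3.14].

## Interface

Orientations are given as a unit quaternion [w, x, y, z].
In Python, from bench import * gives the robot as it stands.
- The arm moves only by the tool servo_tool, never from a script. Its argument "plan" is a list that holds one entry, the list of rows, each a list of 5 numbers: the shift along the world's x, y, z in m, then the turn about the world's z in rad, then the gripper command: -1 is shut, 1 is fully open, values between are in proportion. In form: [[[tx, ty, tz, roll, claw], ...]]. A call has 1 to 8 rows; each row shifts and turns the commanded pose from where the row before left it; what a row does not reach is not made up. A row lasts 1/10 s, in which the tool goes at most 50 mm and 8.59 degrees, less where a joint would pass 70% of its speed; a pose out of reach is approached as far as the arm can. A call with a gripper value outside its range is refused whole. The fingers move at their own pace and stop on an object; the grip force is fixed at half the most. Time passes only in rows, so rows that do not move let the fingers close. It gives the time, the measured TCP pose, the force and the opening at its end, in the units of the state.
- get_obs(): the state, without advancing time (a new reading comes with each control period).
- camera(name): name is "side" or "top"; returns a dict with "img" (400x640x3 uint8, blue, green, red), "camera_matrix" (3x3 intrinsics, pixels), "rvec" (rotation vector, rad) and "tvec" (3), from world to camera coordinates, as OpenCV has them. Camera axes: x right, y down, z forward; pixel columns grow to the right and rows downward; lengths in m; the calibration is good to about 2 mm. A picture is of the moment at which its call begins. There is no depth.
- hand_in(): hands the job in, once; it reports no verdict.
Trained networks look in a picture, given as the dict that the camera call returned (one of the last four; its "shot" number tells which), for a name from the list of things; names that differ only in an ending like _2 or _b are one class to them, and where a whole thing is asked for, a point or a joint stands for the part that bears it (a point fixed in the world has none). Each returns a list of dicts, best first, with "conf" (0 to 1); they miss things now and then, are a little off and sometimes report something else, mostly with a low value. They report only what shows in the picture. A call takes as long as a camera call.
- trace(picture, thing): "mask" (400x640 bool, what is visible of it) and "rect" ([left, top, right, bottom] as shares, 0 to 1, of the picture: columns of its width, rows of its height, round what is visible of it).
- pinpoint(picture, thing): "centre" ([row, column] as shares, 0 to 1, of the picture: columns of its width, rows of its height: a listed point, or the origin of a listed thing).
The state is a dict: "time_s": time; "q": joint angles; "dq": joint speeds; "joint_efforts": joint torques, N m; "eef_pos": TCP position; "eef_rot": TCP orientation; "wrist_force": force on the tool from outside, world axes, zero at the start; "torque": the same for the moment, N m; "opening": opening from 0.0 (shut) to 1.0 (fully open).
Only numpy, scipy, OpenCV 4.12 (cv2) and the standard library are available. Lean on these libraries where they do the work, as an engineer would, in place of code of your own. Each camera call takes 0.05 s, during which the arm holds its last target.

## Task

The walnut plinth with the brass nameplate has just been glued up and must set square: stand it in the free back corner of the metal gluing jig (the other back corner is taken by a plinth already curing, which must not be shifted), nameplate facing the jig's open front. Press it firmly home into that corner so that it is flat on the plate and bears on both fences at once, and finish while still holding it pressed there; leave everything else on the bench where it is.

Things in the scene. Friction and masses are not known exactly. Their poses are not given: they have to be found in the camera images.
- plinth: The part to set: dark walnut block, 76 (x) x 60 (y) mm, 54 mm high, 0.11 to 0.23 kg, plain upright sides, with a brass nameplate on its front side. Origin: centre of its underside; z up; the nameplate side faces its own -x. At the start it stands on the bench beside the jig, left or right of it, nameplate roughly towards the robot (within 0.7 rad).
- nameplate (a point): Middle of the bright brass nameplate (40 wide x 34 mm, paper-thin) on the plinth's -x side, 38 mm from the plinth's axis, 38 mm above its underside. Its top edge is folded over as a 13 mm lip that shows on the plinth's top.
- jig: Gluing jig fixed to the bench, its faces smooth and slippery (friction about 0.25): aluminium plate 190 (x) x 260 (y) x 4 mm with steel fences along its back (+x), left (+y) and right (-y) edges; front (-x) open. Origin: centre of the plate's underside. A plinth fully home in a corner has its axis at x = +47, y = +90 or -90 mm, underside 4 mm above the bench. Two 12 mm black magnets (tops at 18 mm) sit at x = 79, y = +-16 mm.
- back_fence: Back fence of the jig, steel bar 10 x 260 mm, 28 mm high above the plate (top 32 mm above the bench). Origin: centre of its underside, at x = +90 mm in the jig's frame; its inner face is at x = +85 mm.
- left_fence: Left (+y) fence of the jig, steel bar 180 x 10 mm, low: 8 mm high above the plate (top 12 mm above the bench). Origin: centre of its underside, at y = +125 mm in the jig's frame; its inner face is at y = +120 mm.
- right_fence: Right (-y) fence of the jig, steel bar 180 x 10 mm, low: 8 mm high above the plate (top 12 mm above the bench). Origin: centre of its underside, at y = -125 mm in the jig's frame; its inner face is at y = -120 mm.
- curing_plinth: Pale wooden plinth 76 x 76 x 34 mm with a brass weight on top (70 mm high overall) and a black bar magnet at its front, 0.7 kg, loose. It sits in one of the jig's two back corners, left or right; that corner is taken. Origin: centre of its underside, at x = +46.5, y = +81.5 or -81.5 mm in the jig's frame. Not to be shifted.
- release_sheet: Square cream release paper, 76 mm, lying flat in the free back corner of the jig, paper-thin, fixed. It marks the free corner. Origin: its middle, about 46.5 mm in x and 81.5 mm in y from the jig's origin.
- water_pot: Blue square open plastic pot, 62 x 62 x 75 mm, loose; stands on the side of the jig where the plinth is not. Origin: centre of its underside.
- figure: Grey primed action figure on a round stand, 170 mm high, stand 60 mm across, loose. Origin: centre of the stand's underside.
- paint0: Small red paint pot, 34 mm across, 45 mm high, white cap, loose. Origin: centre of its underside.
- paint1: Small yellow paint pot, 34 mm across, 45 mm high, white cap, loose. Origin: centre of its underside.
- paint2: Small green paint pot, 34 mm across, 45 mm high, white cap, loose. Origin: centre of its underside.
- tape_roll: Roll of masking tape lying flat, 100 mm across, 25 mm high, loose. Origin: centre of its underside.
- brush: Flat brush with a wooden handle, about 200 mm long, lying on the bench at the left, loose. Handle to its own -x.

How it is judged:
By the outcome, as a careful person would: the job done as asked, in the order asked, and still so for the second after the job is handed in, while the arm keeps its last pose, push and grip.
It also fails if it takes over 45 s, if anything falls off the work surface, if the arm or the gripper's body presses on something with over 40 N, if the wrist force passes 120 N, or if a joint passes its speed limit or range.

## Working session

There is one attempt and no reset: what is moved stays moved. The work goes in short steps, Python scripts to look and compute and a tool call to move; the robot and the scene stay as the last step left them, time stands still between calls to the robot, and variables do not carry over. Pictures are saved under pics/ and viewed, and the job is handed in when it is done.

Besides the shell and the picture viewer there is one more tool, called after "Request:" by a JSON object that holds its "method" and its "body", one argument or row to a line. servo_tool: Moves the arm, as the interface text tells. Its arguments: {"type":"object","properties":{"plan":{"type":"array"}},"required":["plan"]}

```bash
mkdir -p pics; ls; python3 - <<'E'
from bench import *
import cv2
o=get_obs(); print(o)
for n in("top","side"):
    c=camera(n); cv2.imwrite(f"pics/{n}0.png",c["img"]); print(n,c["camera_matrix"],c["rvec"],c["tvec"],c["shot"])
E
```

```text
pics
{'time_s': 0.0, 'q': array([ 1.13769154e+00,  1.81557902e-01,  1.60803285e+00, -7.98456020e-06,
        1.35377134e+00, -2.06315829e-01]), 'dq': array([ 0.00078929,  0.00051693, -0.00019887,  0.00073453, -0.00146474,
        0.00209589]), 'joint_efforts': array([-1.96120207e-03, -4.44882917e+01, -3.51321530e+01, -6.23175238e-04,
        9.26998066e-03,  3.84203091e-06]), 'eef_pos': array([0.12905399, 0.55978259, 0.24436264]), 'eef_rot': array([-2.74359968e-04,  1.13150725e-01,  9.93577441e-01, -8.41114079e-04]), 'wrist_force': array([-0.35311808, -0.1313514 , -0.92426141]), 'torque': array([ 0.02427134, -0.01593374, -0.0645719 ]), 'opening': 1.0010390496313364}
top [[503.59222915   0.         318.14665735]
 [  0.         503.59222915 198.82841389]
 [  0.           0.           1.        ]] [ 2.15141251 -2.15341307  0.14900305] [0.06692091 0.61027733 1.54651766] 1
side [[463.76710239   0.         322.63611909]
 [  0.         463.76710239 196.83409292]
 [  0.           0.           1.        ]] [ 2.11286339 -0.20734472  0.13575005] [-0.56332673  0.14518488  1.13631215] 2
```

View pics/top0.png

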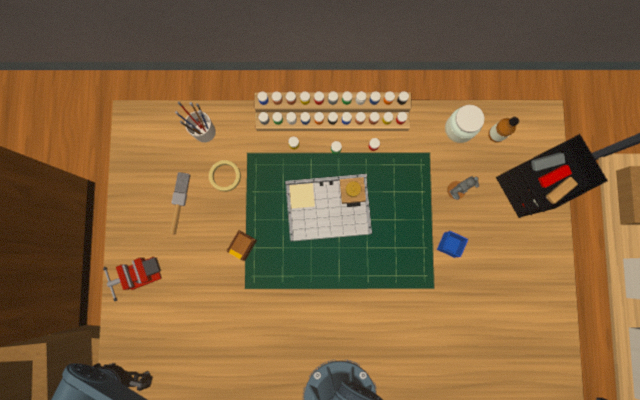

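View pics/side0.png

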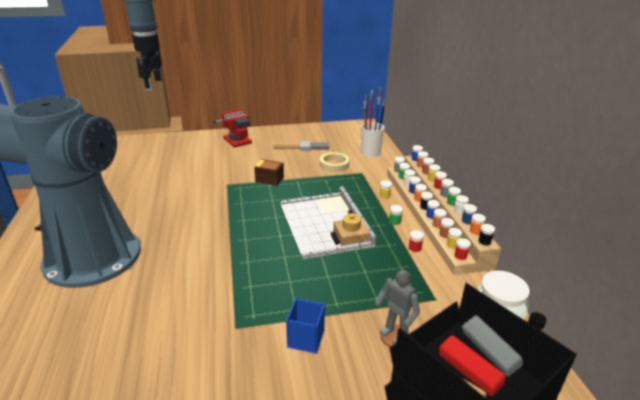

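```bash
cat > h.py <<'E'
from bench import *
import cv2, numpy as np
def RT(c): return cv2.Rodrigues(np.array(c["rvec"],float))[0], np.array(c["tvec"],float).ravel()
def ray(c,u,v,z):
    R,t=RT(c); p=cv2.undistortPoints(np.array([[[u,v]]],float),c["camera_matrix"],None)[0,0]
    d=R.T@np.array([p[0],p[1],1]); o=-R.T@t
    return o+d*(z-o[2])/d[2]
def proj(c,P):
    return cv2.projectPoints(np.array(P,float).reshape(-1,3),np.array(c["rvec"],float),np.array(c["tvec"],float),c["camera_matrix"],None)[0].reshape(-1,2)
def big(c,x0,y0,x1,y1,s,fn):
    cv2.imwrite(fn,cv2.resize(c["img"][y0:y1,x0:x1],None,fx=s,fy=s,interpolation=cv2.INTER_CUBIC))
E
python3 - <<'E'
from h import *
for n in("top","side"):
    c=camera(n)
    for th,z in (("plinth",0),("nameplate",.038),("jig",0),("release_sheet",.004),("curing_plinth",.004),("back_fence",.004),("left_fence",.004),("right_fence",.004),("water_pot",0),("tape_roll",0)):
        r=pinpoint(c,th)
        for d in r[:1]:
            v,u=d["centre"][0]*400,d["centre"][1]*640
            print(n,th,round(d["conf"],2),round(u,1),round(v,1),ray(c,u,v,z).round(4))
    for th in("plinth","nameplate","jig","release_sheet"):
        for d in trace(c,th)[:1]:
            m=d["mask"].astype(np.uint8); cn=max(cv2.findContours(m,0,2)[0],key=cv2.contourArea)
            print(th,d["conf"],cv2.minAreaRect(cn),m.sum())
    if n=="top": big(c,215,160,385,260,4.7,"pics/t1.png")
    else: big(c,225,140,395,265,4.7,"pics/s1.png")
E
```

```text
top plinth 0.79 243.7 244.0 [0.4705 0.3043 0.    ]
top nameplate 0.58 234.9 256.5 [0.43   0.3255 0.038 ]
top jig 0.91 328.8 207.7 [0.5871 0.0318 0.    ]
top release_sheet 0.75 303.7 195.5 [0.6263 0.113  0.004 ]
top curing_plinth 0.57 352.6 192.4 [ 0.6363 -0.0451  0.004 ]
top back_fence 0.71 326.8 178.8 [0.681  0.0381 0.004 ]
top left_fence 0.71 450.2 245.2 [ 0.4658 -0.3548  0.004 ]
top right_fence 0.66 364.9 206.1 [ 0.5917 -0.0845  0.004 ]
top water_pot 0.64 451.2 245.3 [ 0.4656 -0.3591  0.    ]
top tape_roll 0.81 229.2 176.1 [0.6909 0.3557 0.    ]
plinth 0.75 ((241.52308654785156, 245.0846405029297), (22.326251983642578, 25.92325782775879), 29.74488067626953) 566
nameplate 0.9 ((241.2736053466797, 245.2075653076172), (21.465415954589844, 24.76778793334961), 29.05460548400879) 512
jig 0.98 ((328.5826416015625, 206.5410614013672), (60.982845306396484, 81.64802551269531), 85.46223449707031) 3592
release_sheet 0.64 ((301.7586669921875, 195.10345458984375), (23.252735137939453, 23.584918975830078), 85.2363510131836) 544
side plinth 0.88 265.6 177.9 [0.4546 0.3173 0.    ]
side nameplate 0
[... 201 characters left out ...]
0.004 ]
side back_fence 0.62 357.2 217.8 [0.6811 0.0383 0.004 ]
side left_fence 0.78 310.9 200.0 [0.5716 0.1535 0.004 ]
side right_fence 0.81 336.1 249.5 [ 0.5913 -0.0897  0.004 ]
side water_pot 0.57 304.2 337.7 [ 0.4652 -0.3506  0.    ]
side tape_roll 0.75 330.0 160.8 [0.6833 0.3986 0.    ]
plinth 0.7 ((268.4615783691406, 171.80770874023438), (29.892370223999023, 24.0627384185791), 7.125016689300537) 649
nameplate 0.87 ((268.5, 172.0), (24.0, 29.0), 90.0) 648
jig 0.71 ((327.9617919921875, 222.560302734375), (63.69550704956055, 83.96839141845703), 77.36663818359375) 2971
release_sheet 0.89 ((331.46533203125, 204.15347290039062), (15.721588134765625, 28.557567596435547), 84.2894058227539) 391
```

```bash
ls pics
```

```text
s1.png
side0.png
t1.png
top0.png
```

View pics/t1.png

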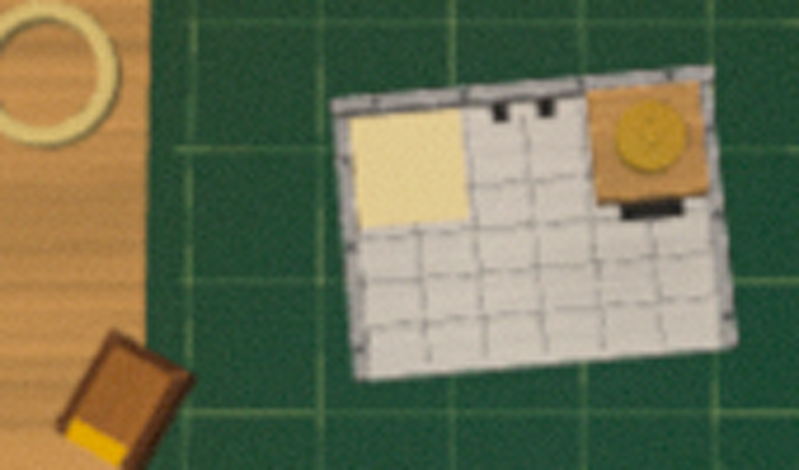

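View pics/s1.png

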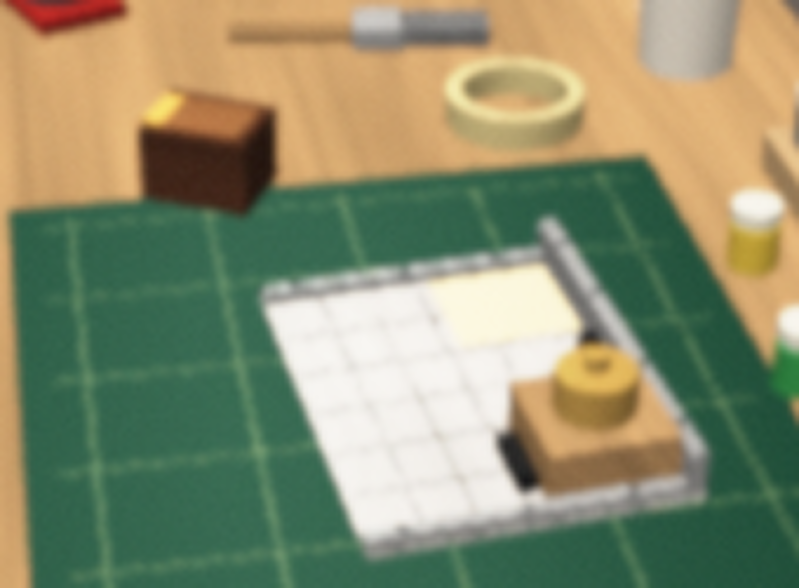

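```bash
cat > fit.py <<'E'
from h import *
from scipy.optimize import minimize, least_squares
ct=camera("top"); cs=camera("side")
def box(x,y,a,hx,hy,z0,z1):
    C,S=np.cos(a),np.sin(a)
    return [[x+C*i*hx-S*j*hy,y+S*i*hx+C*j*hy,z] for i in(-1,1) for j in(-1,1) for z in(z0,z1)]
def hullmask(c,P,k=8):
    p=proj(c,P); h=cv2.convexHull(((p+0.5)*k).astype(np.float32)).astype(np.int32)
    m=np.zeros((400*k,640*k),np.uint8); cv2.fillConvexPoly(m,h,1)
    return cv2.resize(m.astype(np.float32),(640,400),interpolation=cv2.INTER_AREA)
def fitbox(th,hx,hy,z0,z1,x0,cams=(ct,cs)):
    ms=[trace(c,th)[0]["mask"].astype(np.float32) for c in cams]
    def f(p):
        return sum(np.abs(hullmask(c,box(*p,hx,hy,z0,z1),4)-m).sum() for c,m in zip(cams,ms))
    r=minimize(f,x0,method="Nelder-Mead",options=dict(initial_simplex=np.array(x0)+np.array([[0,0,0],[.01,0,0],[0,.01,0],[0,0,.15]]),xatol=1e-4,fatol=.3))
    return r.x,r.fun
if __name__=="__main__":
    for cams in((ct,cs),(ct,),(cs,)):
        print("plinth",fitbox("plinth",.038,.03,0,.054,[.465,.31,-.5],cams))
    # jig corners
    def up(U,V,x0,y0): return ((U+.5)/4.7-.5+x0,(V+.5)/4.7-.5+y0)
    obs=[(ct,up(357,380,215,160),(-.095,.13,.004)),(ct,up(737,347,215,160),(-.095,-.13,.004)),
         (ct,up(332,100,215,160),(.095,.13,.032)),(ct,up(713,68,215,160),(.095,-.13,.032)),
         (cs,up(265,292,225,140),(-.085,.13,.012)),(cs,up(370,558,225,140),(-.095,-.13,.0)),
         (cs,up(548,218,225,140),(.095,.13,.032)),(cs,up(703,497,225,140),(.095,-.13,.0))]
    def res(p,o=obs):
        x,y,a=p;C,S=np.cos(a),np.sin(a);r=[]
        for c,uv,L in o:
            r+=list(proj(c,[x+C*L[0]-S*L[1],y+S*L[0]+C*L[1],L[2]])[0]-uv)
        return np.array(r)
    for o in(obs,obs[:4],obs[4:]):
        r=least_squares(res,[.587,.035,.08],args=(o,)); print("jig",r.x,r.fun.round(1))
E
python3 fit.py
```

```text
plinth (array([ 0.4662112 ,  0.30660345, -0.52898488]), np.float64(69.1875))
plinth (array([ 0.46602638,  0.30611434, -0.50839087]), np.float64(32.4375))
plinth (array([ 0.46603573,  0.30776588, -0.50979487]), np.float64(33.875))
jig [0.58537526 0.03325927 0.09825506] [ 0.3  1.   0.4 -0.  -0.3  0.7 -0.3 -0.4  1.5 -1.5 -0.6  0.5  0.1 -0.2
  0.2  0.2]
jig [0.58643842 0.03348175 0.08599694] [-0.1  0.2  0.1  0.2 -0.  -0.2  0.1 -0.3]
jig [0.5843119  0.03251014 0.11069025] [ 0.7 -1.  -0.2  0.9 -0.8 -0.2  0.3  0. ]
```

Request:
{"method": "servo_tool", "body": {
  "plan": [
    [[0.042,-0.032,0,-0.036,1],[0.042,-0.032,0,-0.036,1],[0.042,-0.032,0,-0.036,1],[0.042,-0.032,0,-0.036,1],[0.042,-0.032,0,-0.036,1],[0.042,-0.032,0,-0.036,1],[0.042,-0.032,-0.03,-0.036,1],[0.042,-0.03,-0.03,-0.036,1]]
  ]
}}

```text
time_s: 2.7
eef_pos: [0.4398, 0.3259, 0.1961]
eef_rot: [0.001, 0.256, 0.967, 0.001]
wrist_force: [0.9, 0.0, 0.0]
opening: 0.998
```

Request:
{"method": "servo_tool", "body": {
  "plan": [
    [[0.0,0.0,0,0,1],[0,0,0,0,1]]
  ]
}}

```text
time_s: 2.9
eef_pos: [0.4379, 0.3261, 0.1947]
eef_rot: [-0.001, 0.256, 0.967, -0.001]
wrist_force: [-0.0, 1.4, 1.0]
opening: 1.006
```

```bash
python3 - <<'E'
from h import *
o=get_obs(); print(o["time_s"],o["eef_pos"],o["eef_rot"])
c=camera("top"); big(c,190,180,320,280,6,"pics/t2.png")
E
```

```text
2.9 [0.43792246 0.32606241 0.1946609 ] [-8.63494201e-04  2.55692340e-01  9.66757689e-01 -5.01908295e-04]
```

View pics/t2.png

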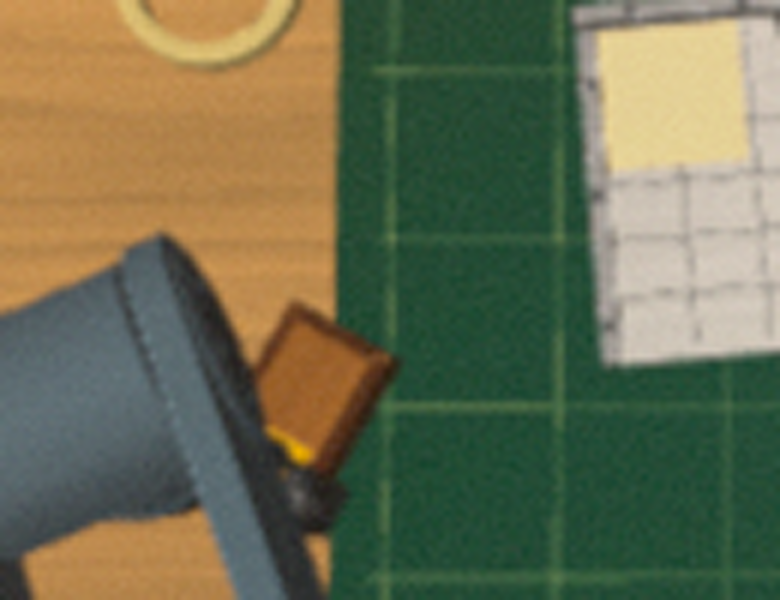

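The view shows the plinth unmoved (crop about 330,385) and the gripper short of it by about 28 mm in x and 20 mm in y.

Request:
{"method": "servo_tool", "body": {
  "plan": [
    [[0.028,-0.02,-0.03,0,1],[0,0,-0.035,0,1],[0,0,0,0,1],[0,0,0,0,1]]
  ]
}}

```text
time_s: 3.35
eef_pos: [0.4647, 0.3081, 0.1312]
eef_rot: [-0.0, 0.254, 0.967, -0.0]
wrist_force: [0.6, -0.2, 0.3]
opening: 1.001
```

```bash
python3 - <<'E'
from h import *
o=get_obs(); print(o["time_s"],o["eef_pos"],o["eef_rot"])
c=camera("side"); big(c,200,100,330,200,6,"pics/s2.png")
P=o["eef_pos"]; print(proj(c,P))
E
```

```text
3.35 [0.46474921 0.30805539 0.13120067] [-3.31055867e-04  2.53664628e-01  9.67292170e-01 -7.14106691e-05]
[[267.0982379  141.32652933]]
```

View pics/s2.png

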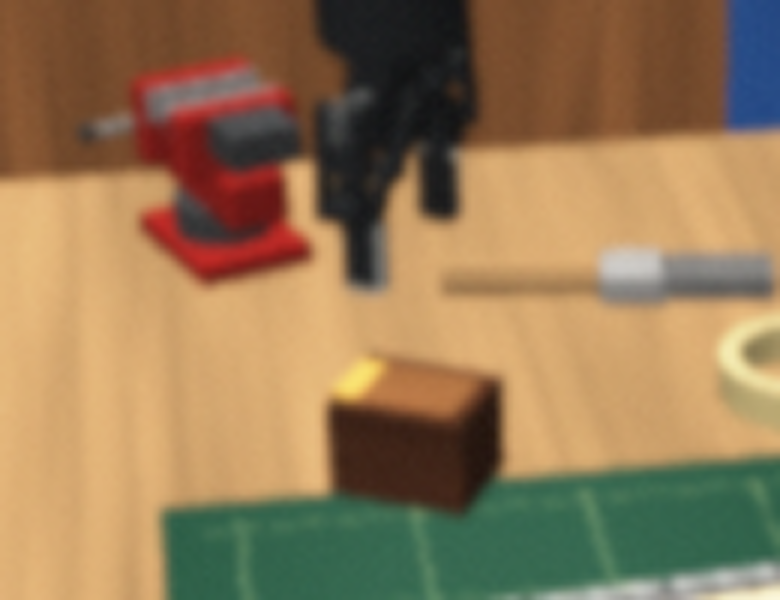

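Fingers straddle the plinth correctly in the side view (finger pair about crop x 365 and 440 above block 330–500).

Request:
{"method": "servo_tool", "body": {
  "plan": [
    [[0.001,-0.001,-0.034,0,1],[0,0,-0.034,0,1],[0,0,-0.034,0,1],[0,0,0,0,1],[0,0,0,0,1]]
  ]
}}

```text
time_s: 3.9
eef_pos: [0.4673, 0.307, 0.0303]
eef_rot: [0.001, 0.254, 0.967, 0.0]
wrist_force: [1.2, -0.1, 0.4]
opening: 1.001
```

Request:
{"method": "servo_tool", "body": {
  "plan": [
    [[0,0,0,0,-1],[0,0,0,0,-1],[0,0,0,0,-1],[0,0,0,0,-1],[0,0,0,0,-1],[0,0,0,0,-1],[0,0,0,0,-1],[0,0,0,0,-1]]
  ]
}}

```text
time_s: 4.7
eef_pos: [0.4686, 0.3069, 0.0314]
eef_rot: [0.002, 0.254, 0.967, 0.001]
wrist_force: [-0.6, 0.2, 7.6]
opening: 0.695
```

Request:
{"method": "servo_tool", "body": {
  "plan": [
    [[0,0,0.02,0,-1],[0,0,0.03,0,-1],[0,0,0.03,0,-1],[0,0,0,0,-1],[0,0,0,0,-1]]
  ]
}}

```text
time_s: 5.2
eef_pos: [0.4674, 0.3063, 0.1099]
eef_rot: [0.001, 0.255, 0.967, 0.001]
wrist_force: [-0.4, -0.2, -2.6]
opening: 0.697
```

```bash
python3 - <<'E'
from h import *
o=get_obs(); print(o["time_s"],o["eef_pos"],o["eef_rot"],o["wrist_force"],o["opening"])
c=camera("side"); big(c,200,100,330,200,6,"pics/s3.png")
c=camera("top"); big(c,190,180,320,280,6,"pics/t3.png")
E
```

```text
5.2 [0.46735463 0.30632133 0.1098699 ] [1.19880403e-03 2.54539087e-01 9.67061347e-01 8.75823274e-04] [-0.36521919 -0.23551998 -2.56271929] 0.6972258908382234
```

View pics/s3.png

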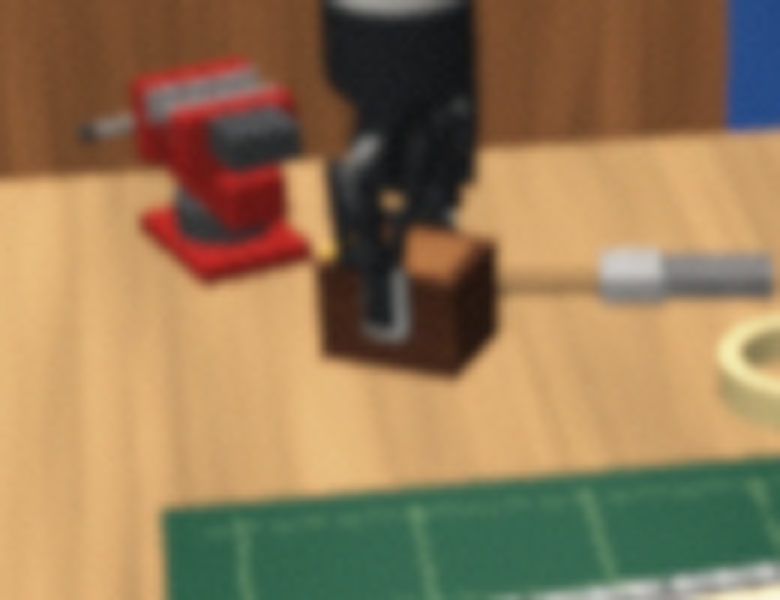

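View pics/t3.png

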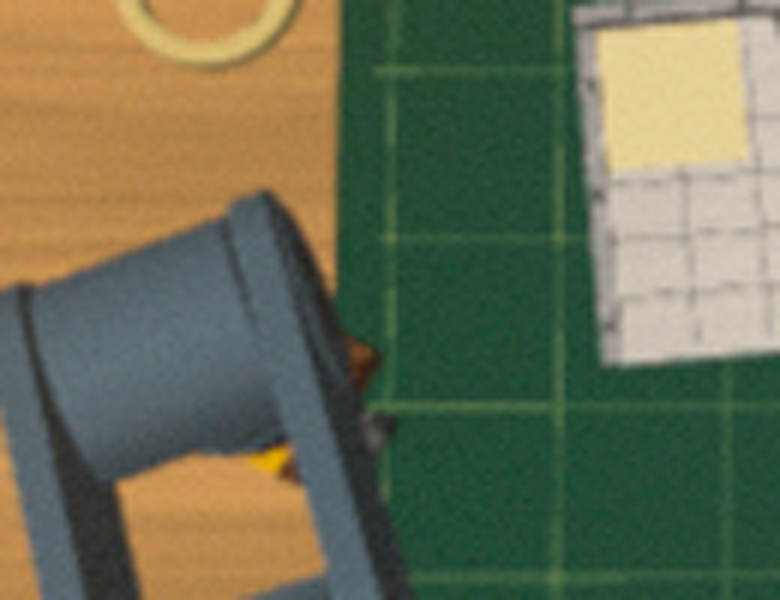

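Request:
{"method": "servo_tool", "body": {
  "plan": [
    [[0.0248,-0.0317,0,0.1,-1],[0.0248,-0.0317,0,0.1,-1],[0.0248,-0.0317,0,0.1,-1],[0.0248,-0.0317,0,0.1,-1],[0.0248,-0.0317,0,0.1,-1],[0.0248,-0.0317,0,0.1,-1],[0,0,0,0,-1],[0,0,0,0,-1]]
  ]
}}

```text
time_s: 6.1
eef_pos: [0.6147, 0.1148, 0.1065]
eef_rot: [-0.002, -0.041, 0.999, 0.0]
wrist_force: [-0.8, 1.2, -2.4]
opening: 0.692
```

```bash
python3 - <<'E'
from h import *
o=get_obs(); print(o["time_s"],o["eef_pos"],o["eef_rot"],o["wrist_force"],o["torque"],o["opening"])
c=camera("side"); big(c,260,120,390,220,6,"pics/s4.png")
c=camera("top"); big(c,260,150,390,250,6,"pics/t4.png")
E
```

```text
6.1 [0.61465051 0.11480905 0.10650199] [-1.69231030e-03 -4.10901421e-02  9.99153991e-01  1.94560782e-04] [-0.82379818  1.24216841 -2.40538207] [ 0.00225805 -0.00389559  0.04291622] 0.691971657942283
```

View pics/s4.png

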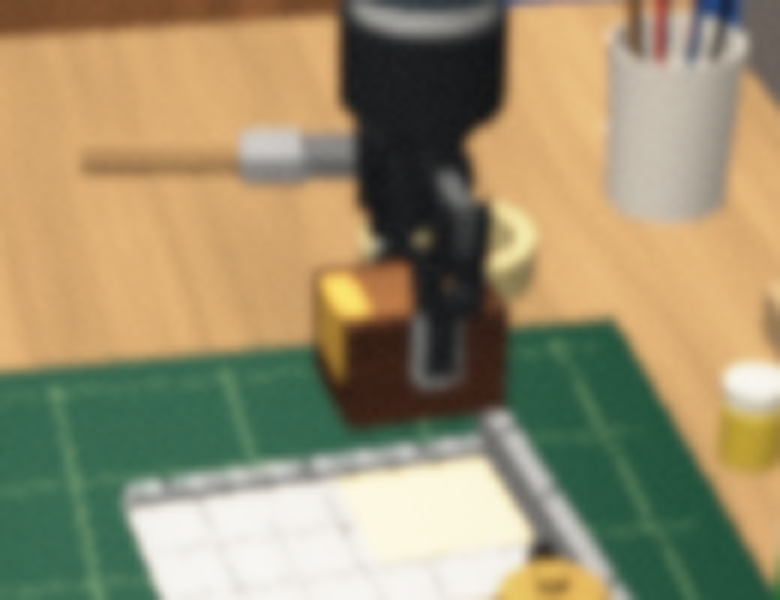

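View pics/t4.png

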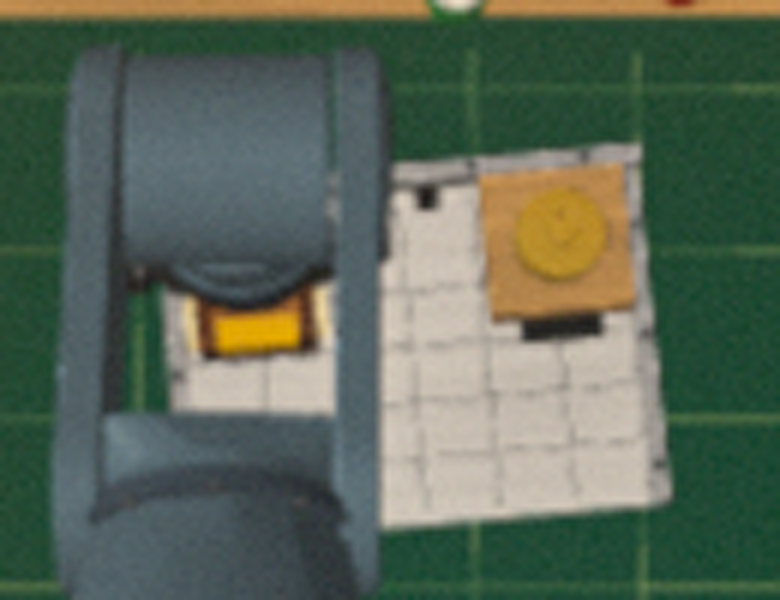

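Top view: the plinth, with its brass lip facing the jig's open front, hangs over the free corner (crop about 258,330), square to the jig. Now I'll descend.

Request:
{"method": "servo_tool", "body": {
  "plan": [
    [[0,0,-0.03,0,-1],[0,0,-0.02,0,-1],[0,0,-0.014,0,-1],[0,0,0,0,-1],[0,0,0,0,-1]]
  ]
}}

```text
time_s: 6.7
eef_pos: [0.6153, 0.1164, 0.0447]
eef_rot: [-0.0, -0.043, 0.999, 0.0]
wrist_force: [0.8, 0.0, -1.3]
opening: 0.69
```

Request:
{"method": "servo_tool", "body": {
  "plan": [
    [[0,0,-0.004,0,-1],[0,0,0,0,-1]]
  ]
}}

```text
time_s: 6.9
eef_pos: [0.616, 0.1159, 0.0412]
eef_rot: [0.001, -0.043, 0.999, -0.0]
wrist_force: [-0.3, 0.2, -2.2]
opening: 0.696
```

Request:
{"method": "servo_tool", "body": {
  "plan": [
    [[0,0,-0.003,0,-1],[0,0,0,0,-1]]
  ]
}}

```text
time_s: 7.1
eef_pos: [0.6154, 0.1157, 0.0375]
eef_rot: [-0.0, -0.043, 0.999, -0.0]
wrist_force: [-0.2, 0.4, -1.2]
opening: 0.694
```

Request:
{"method": "servo_tool", "body": {
  "plan": [
    [[0,0,-0.002,0,-1],[0,0,0,0,-1]]
  ]
}}

```text
time_s: 7.3
eef_pos: [0.6157, 0.1157, 0.0356]
eef_rot: [0.0, -0.043, 0.999, -0.0]
wrist_force: [0.4, -0.6, -1.7]
opening: 0.692
```

Request:
{"method": "servo_tool", "body": {
  "plan": [
    [[0,0,-0.002,0,-1],[0,0,0,0,-1]]
  ]
}}

```text
time_s: 7.5
eef_pos: [0.6162, 0.1158, 0.0355]
eef_rot: [0.001, -0.043, 0.999, -0.0]
wrist_force: [-5.3, -0.4, 10.9]
opening: 0.697
```

Request:
{"method": "servo_tool", "body": {
  "plan": [
    [[0.006,0.0005,0,0,-1],[0,0,0,0,-1]]
  ]
}}

```text
time_s: 7.7
eef_pos: [0.6232, 0.1163, 0.0355]
eef_rot: [0.002, -0.043, 0.999, -0.0]
wrist_force: [-1.5, -0.6, 8.7]
opening: 0.696
```

Request:
{"method": "servo_tool", "body": {
  "plan": [
    [[0.002,0.0002,0,0,-1],[0,0,0,0,-1]]
  ]
}}

```text
time_s: 7.9
eef_pos: [0.6246, 0.1164, 0.0355]
eef_rot: [0.001, -0.043, 0.999, -0.0]
wrist_force: [-3.0, -1.5, 10.0]
opening: 0.694
```

Request:
{"method": "servo_tool", "body": {
  "plan": [
    [[0.002,0.0002,0,0,-1],[0,0,0,0,-1]]
  ]
}}

```text
time_s: 8.1
eef_pos: [0.6265, 0.1166, 0.0355]
eef_rot: [0.001, -0.043, 0.999, -0.0]
wrist_force: [-4.6, -1.7, 8.7]
opening: 0.689
```

Request:
{"method": "servo_tool", "body": {
  "plan": [
    [[0.002,0.0002,0,0,-1],[0,0,0,0,-1]]
  ]
}}

```text
time_s: 8.3
eef_pos: [0.6285, 0.1169, 0.0355]
eef_rot: [0.001, -0.043, 0.999, -0.0]
wrist_force: [-4.9, -1.2, 9.5]
opening: 0.692
```

Request:
{"method": "servo_tool", "body": {
  "plan": [
    [[0.001,0.0001,0,0,-1],[0,0,0,0,-1]]
  ]
}}

```text
time_s: 8.5
eef_pos: [0.6294, 0.117, 0.0355]
eef_rot: [0.001, -0.043, 0.999, -0.0]
wrist_force: [-3.8, -1.2, 9.6]
opening: 0.693
```

```bash
python3 - <<'E'
from h import *
o=get_obs(); print(o["time_s"],o["eef_pos"],o["eef_rot"],o["wrist_force"],o["torque"],o["opening"])
E
```

```text
8.5 [0.62937641 0.11695313 0.03551959] [ 7.97863719e-04 -4.26490611e-02  9.99089794e-01 -7.00953097e-05] [-3.78854558 -1.2112203   9.61609958] [0.13674043 0.59230391 0.08164696] 0.6931174930988504
```

Request:
{"method": "servo_tool", "body": {
  "plan": [
    [[0.0015,0.0001,0,0,-1],[0,0,0,0,-1]]
  ]
}}

```text
time_s: 8.7
eef_pos: [0.6297, 0.117, 0.0355]
eef_rot: [-0.001, -0.043, 0.999, -0.0]
wrist_force: [-10.8, -2.4, 14.3]
opening: 0.694
```

Request:
{"method": "servo_tool", "body": {
  "plan": [
    [[0.0015,0.0001,0,0,-1],[0,0,0,0,-1]]
  ]
}}

```text
time_s: 8.9
eef_pos: [0.6297, 0.117, 0.0355]
eef_rot: [-0.002, -0.043, 0.999, -0.0]
wrist_force: [-17.8, -3.2, 20.2]
opening: 0.698
```

```bash
python3 - <<'E'
from h import *
o=get_obs(); print(o["time_s"],o["eef_pos"],o["eef_rot"],o["wrist_force"],o["torque"],o["opening"])
c=camera("side"); big(c,260,140,390,240,6,"pics/s5.png")
c=camera("top"); big(c,260,150,390,250,6,"pics/t5.png")
E
```

```text
8.9 [0.62971102 0.11700251 0.03550961] [-2.33238766e-03 -4.28694213e-02  9.99077930e-01 -2.49518591e-04] [-17.78504267  -3.22341505  20.22099457] [-0.1386258   2.06925645  0.01701819] 0.6982078923025974
```

View pics/s5.png

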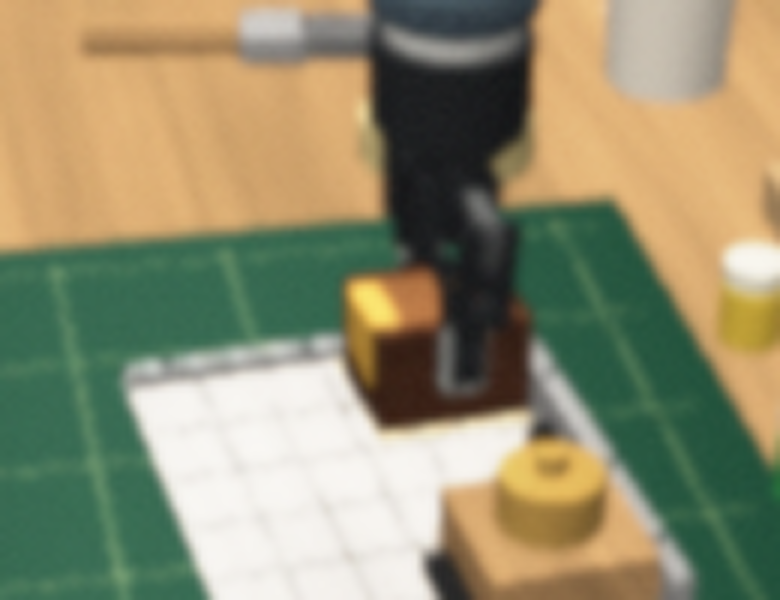

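View pics/t5.png

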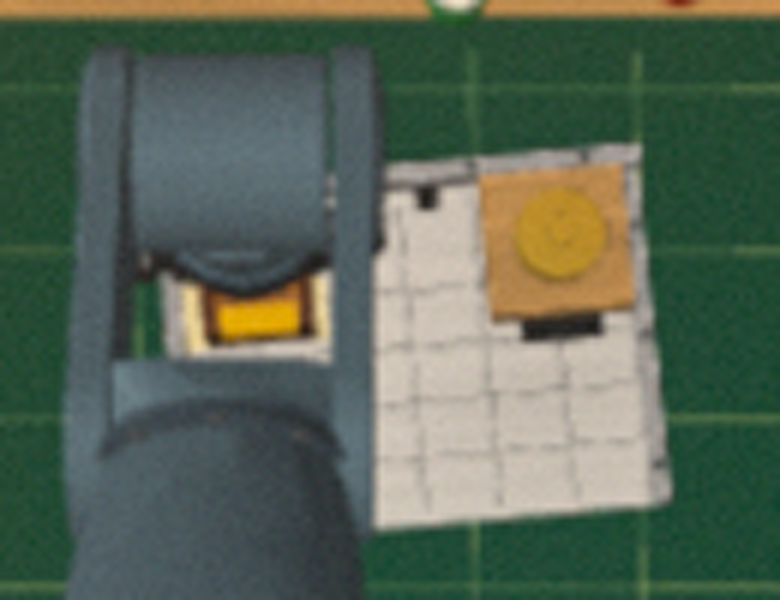

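Request:
{"method": "servo_tool", "body": {
  "plan": [
    [[-0.0006,0.006,0,0,-1],[0,0,0,0,-1]]
  ]
}}

```text
time_s: 9.2
eef_pos: [0.6294, 0.1208, 0.0356]
eef_rot: [-0.002, -0.043, 0.999, -0.002]
wrist_force: [-15.7, -11.5, 20.7]
opening: 0.694
```

Request:
{"method": "servo_tool", "body": {
  "plan": [
    [[-0.0002,0.002,0,0,-1],[0,0,0,0,-1]]
  ]
}}

```text
time_s: 9.4
eef_pos: [0.6293, 0.1219, 0.0356]
eef_rot: [-0.002, -0.043, 0.999, -0.002]
wrist_force: [-16.2, -14.2, 20.3]
opening: 0.691
```

Request:
{"method": "servo_tool", "body": {
  "plan": [
    [[-0.0001,0.0015,0,0,-1],[0,0,0,0,-1]]
  ]
}}

```text
time_s: 9.6
eef_pos: [0.6292, 0.1231, 0.0356]
eef_rot: [-0.002, -0.043, 0.999, -0.003]
wrist_force: [-16.5, -16.7, 21.1]
opening: 0.698
```

```bash
python3 - <<'E'
from h import *
o=get_obs(); print(o["time_s"],o["eef_pos"],o["eef_rot"],o["wrist_force"],o["torque"],o["opening"])
E
```

```text
9.6 [0.62918975 0.12305288 0.03564642] [-0.00235823 -0.04255714  0.99908773 -0.00265326] [-16.51657269 -16.66999975  21.12598223] [-2.25541491  2.1791227  -0.05849422] 0.6976458236419874
```

```bash
python3 - <<'E'
from h import *
c=camera("side"); big(c,290,150,370,225,8,"pics/s6.png")
c2=camera("top"); big(c2,270,170,350,230,9,"pics/t6.png")
E
```

```text
(no output)
```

View pics/s6.png

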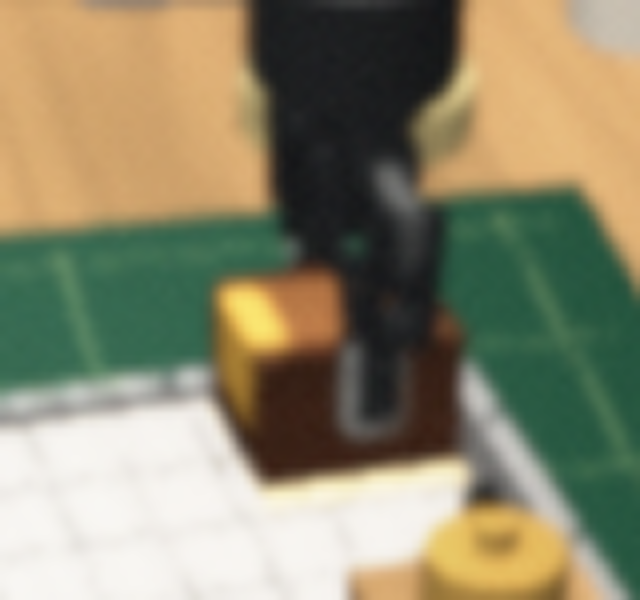

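View pics/t6.png

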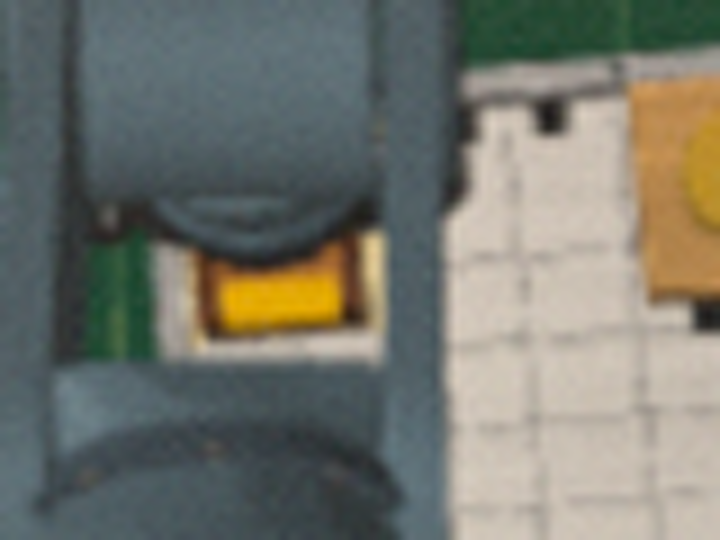

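The strip of sheet left of the plinth (top crop x≈185–205) suggests a gap of some 3–5 mm remains, so the y force looks like drag; I'll ease the x and z press and see.

Request:
{"method": "servo_tool", "body": {
  "plan": [
    [[-0.002,-0.0002,0.0015,0,-1],[0,0,0,0,-1]]
  ]
}}

```text
time_s: 9.9
eef_pos: [0.6287, 0.1261, 0.0355]
eef_rot: [0.0, -0.042, 0.999, -0.0]
wrist_force: [-1.0, -1.4, 4.5]
opening: 0.69
```

Request:
{"method": "servo_tool", "body": {
  "plan": [
    [[-0.0001,0.001,0,0,-1],[0,0,0,0,-1]]
  ]
}}

```text
time_s: 10.1
eef_pos: [0.6288, 0.1271, 0.0356]
eef_rot: [0.0, -0.043, 0.999, -0.0]
wrist_force: [-3.6, -4.3, 5.2]
opening: 0.695
```

```bash
python3 - <<'E'
from h import *
o=get_obs(); print(o["time_s"],o["eef_pos"],o["eef_rot"],o["wrist_force"],o["torque"],o["opening"])
E
```

```text
10.1 [0.62879715 0.12713871 0.03558099] [ 1.45032772e-04 -4.27535868e-02  9.99085515e-01 -4.93747100e-04] [-3.58576395 -4.31724426  5.2247408 ] [-0.55982939  0.42741534 -0.04375497] 0.6950778132695236
```

Request:
{"method": "servo_tool", "body": {
  "plan": [
    [[-0.0002,0.001,0,0,-1],[0,0,0,0,-1]]
  ]
}}

```text
time_s: 10.3
eef_pos: [0.6287, 0.1281, 0.0355]
eef_rot: [0.0, -0.043, 0.999, -0.001]
wrist_force: [-3.0, -4.1, 5.6]
opening: 0.695
```

Request:
{"method": "servo_tool", "body": {
  "plan": [
    [[-0.0001,0.001,0,0,-1],[0,0,0,0,-1]]
  ]
}}

```text
time_s: 10.5
eef_pos: [0.6287, 0.1282, 0.0356]
eef_rot: [0.0, -0.043, 0.999, -0.001]
wrist_force: [-3.1, -7.7, 5.4]
opening: 0.692
```

Request:
{"method": "servo_tool", "body": {
  "plan": [
    [[-0.0001,0.001,0,0,-1],[0,0,0,0,-1]]
  ]
}}

```text
time_s: 10.7
eef_pos: [0.6287, 0.1283, 0.0356]
eef_rot: [0.0, -0.043, 0.999, -0.002]
wrist_force: [-4.3, -11.2, 6.3]
opening: 0.695
```

```bash
python3 - <<'E'
from h import *
o=get_obs(); print(o["time_s"],o["eef_pos"],o["eef_rot"],o["wrist_force"],o["torque"],o["opening"])
E
```

```text
10.7 [0.62869058 0.12829121 0.03563562] [ 1.40482344e-04 -4.29938486e-02  9.99073400e-01 -1.96226829e-03] [ -4.34996557 -11.24902134   6.33094107] [-1.83056609  0.38751874  0.11760751] 0.6946330385259594
```

Request:
{"method": "servo_tool", "body": {
  "plan": [
    [[0,0,-0.003,0,-1],[0.0015,0,0,0,-1],[0,0,0,0,-1],[0,0,0,0,-1]]
  ]
}}

```text
time_s: 11.1
eef_pos: [0.6287, 0.1283, 0.0355]
eef_rot: [-0.002, -0.043, 0.999, -0.002]
wrist_force: [-21.4, -14.7, 33.1]
opening: 0.697
```

```bash
python3 - <<'E'
from h import *
o=get_obs(); print(o["time_s"],o["eef_pos"],o["eef_rot"],o["wrist_force"],o["torque"],o["opening"])
c=camera("side"); big(c,290,150,370,225,8,"pics/s7.png")
c2=camera("top"); big(c2,270,170,350,230,9,"pics/t7.png")
E
```

```text
11.1 [0.62870114 0.1282587  0.03550696] [-0.00183717 -0.04304047  0.99906968 -0.00198131] [-21.35370676 -14.70773633  33.0854507 ] [-1.7548188   2.75867854  0.06361363] 0.697299106708591
```

View pics/s7.png

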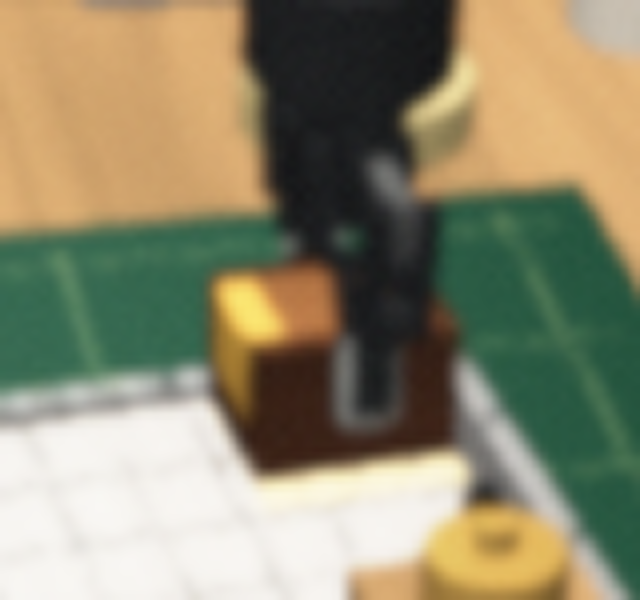

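View pics/t7.png

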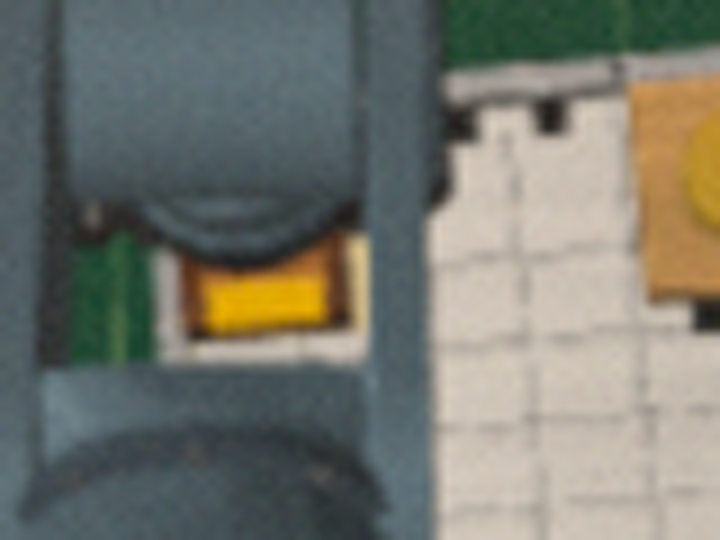

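Request:
{"method": "servo_tool", "body": {
  "plan": [
    [[0,0.0018,0.0008,0,-1],[0,0,0,0,-1],[0,0,0,0,-1]]
  ]
}}

```text
time_s: 11.5
eef_pos: [0.6287, 0.1284, 0.0356]
eef_rot: [-0.002, -0.043, 0.999, -0.003]
wrist_force: [-18.7, -19.6, 28.9]
opening: 0.694
```

```bash
python3 - <<'E'
from h import *
o=get_obs(); print(o["time_s"],o["eef_pos"],o["eef_rot"],o["wrist_force"],o["torque"],o["opening"])
c=camera("side"); big(c,225,140,395,265,4.7,"pics/s8.png"); cv2.imwrite("pics/s8f.png",c["img"])
r=pinpoint(c,"curing_plinth"); print([(d["centre"][1]*640,d["centre"][0]*400) for d in r[:1]])
c=camera("top"); r=pinpoint(c,"curing_plinth"); print([(d["centre"][1]*640,d["centre"][0]*400) for d in r[:1]])
r=trace(c,"curing_plinth"); print(r[0]["rect"] if r else 0)
E
```

```text
11.5 [0.62874823 0.12839343 0.03559956] [-0.00195397 -0.04304635  0.99906616 -0.00316276] [-18.67867474 -19.61285922  28.94673147] [-2.8340905   2.43271848  0.08888423] 0.6940671421042943
[(300.416, 148.32)]
[(355.32800000000003, 194.92000000000002)]
[0.45, 0.437, 0.5842, 0.5988]
```

View pics/s8.png

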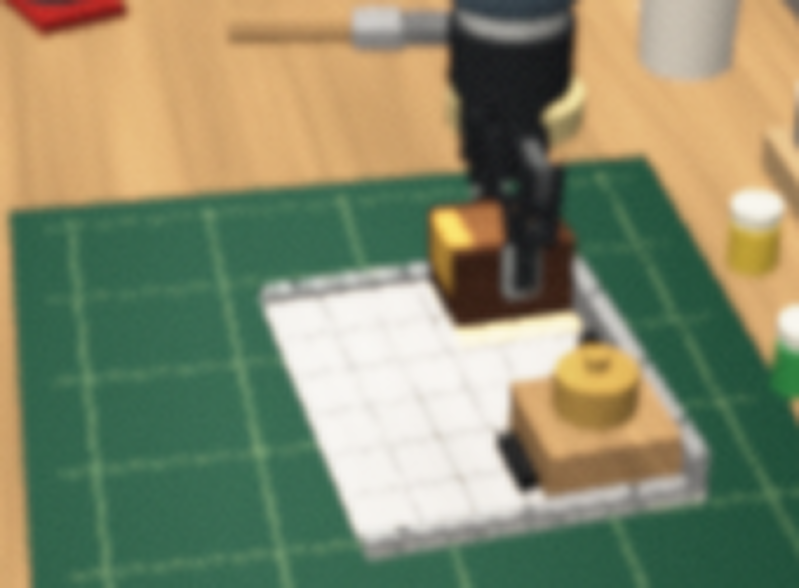

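Request:
{"method": "servo_tool", "body": {
  "plan": [
    [[0,-0.001,-0.0006,0,-1],[0,0,0,0,-1],[0,0,0,0,-1],[0,0,0,0,-1]]
  ]
}}

```text
time_s: 12.15
eef_pos: [0.6287, 0.1283, 0.0355]
eef_rot: [-0.002, -0.043, 0.999, -0.002]
wrist_force: [-21.7, -16.2, 31.9]
opening: 0.69
```

```bash
python3 - <<'E'
from h import *
o=get_obs(); print(o["time_s"],o["eef_pos"],o["eef_rot"],o["wrist_force"],o["torque"],o["opening"])
E
```

```text
12.15 [0.62874642 0.1282937  0.035544  ] [-0.00187011 -0.04301198  0.99906971 -0.00248856] [-21.73659872 -16.18868349  31.9442868 ] [-2.22950398  2.74540018  0.07199434] 0.6899812598426099
```

```bash
python3 - <<'E'
from bench import *
print(hand_in())
E
```

```text
the job is handed in; nothing more can be done
None
```

I stood the walnut plinth in the free back-left corner of the jig, nameplate towards the open front. I handed the job in at about 12 s with the gripper still pressing it home.

**Press:** The last readings were about 22 N into the back fence, 16 N into the left fence (part of that may be friction) and 32 N down onto the plate. Each fence contact showed as a stop in travel with the force rising. The moment about the vertical stayed near zero, which suggests the faces sit flush rather than on a corner.

**Pictures:** They show no gap left at the left fence, the sheet's front edge just showing, and the curing plinth where it was. The top-view network put the curing plinth within about 4 px of its first reading. The side-view network gave a clearly wrong point for it, so there I relied on the picture.

**What disagreed:**
- The tool stopped about 4 mm from the home position my picture measurements predicted. I put this down to a small grasp offset and calibration error, and trusted the contact.
- The tool leans by about 0.3 degrees under the push. Its height was within 0.1 mm of its value at first contact with the plate, so I take the plinth to be flat, but I could not measure that directly.

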